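Turn over a paint tin and stack it lid-down

ROBOT

A 6-joint arm with a two-finger parallel gripper is mounted at the origin on the work surface. World frame = base frame: x ahead of the robot, y to its left, z up, the work surface at z = 0. Lengths are in m, angles in degrees, forces in N, time in s.
With the tool pointing down it reaches from about 0.25 to 0.725 m from the base axis. Payload 9.7 kg.
Tool frame: the origin (TCP) lies at the very end of the fingers, on their centre line; the grasp point (between the pads) lies 19 mm behind it (bot.grip_depth is the distance from the TCP to the grasp point, in m); z points along the fingers, y is the direction in which the jaws open and shut (so a half turn about z gives the same grasp; the last joint's range is limited). The gripper opens to 85 mm and grips with 20 to 120 N. Pads are 22 mm wide; open, the fingers measure 114 mm over their backs; the gripper's body (76 mm by 85 mm) begins 54 mm behind the grasp point. The pads swing forward as they close: fully open they stand 13 mm farther back than shut.
Start: joints at [-67.151, 4.979, 10.078, 95.1, 0, 90], TCP at [0.214, -0.507, 0.231] pointing down, gripper open.
Joint ranges: [-179.16, 179.16], [-48.56, 103.87], [-65.8, 70.77], [-126.05, 130.52], [-82.76, 87.17], [-180, 180]. Speed limits (degrees/s): [127.2, 127.2, 147.25, 180, 180, 180].

INTERFACE

Orientations are given as [roll, pitch, yaw] about the fixed x, y, z axes, in that order (R = Rz(yaw) Ry(pitch) Rx(roll)).
In Python, from workcell import telemetry, optics, order, bot gives the robot as it stands. The module is installed in compiled form; this text tells all that it offers.
- The arm moves only by the shell command python3 -m inch 'ROWS' [FORCE]. ROWS is JSON, a list of rows, each a list of 7 numbers: the shift along the tool's x, y, z in m, then the turn, a rotation vector about the tool's x, y, z in rad, then the closure, from 0 (fully open) to 1 (shut). In form: [[tx, ty, tz, rx, ry, rz, grip], ...]. A call has 1 to 12 rows; each row is the pose to reach, as a shift and turn from the pose commanded when the call began, along the tool's axes at that moment; what a row does not reach only later rows make up. A row lasts 1/12 s, in which the tool goes at most 41.7 mm and 7.16 degrees, less where a joint would pass 70% of its speed; a pose out of reach is approached as far as the arm can. A call with a gripper value outside its range is refused whole. The fingers move at their own pace and stop on an object; FORCE is the grip in N (left out, the last holds). Time passes only in rows, so rows that repeat a pose let the fingers close. It gives the time, the measured TCP pose, the force and the opening at its end, in the units of the state.
- telemetry.get_obs(): the state, without advancing time (a new reading comes with each control period).
- optics.camera(name): name is "scene" or "top"; returns (picture, depth): 480x640x3 uint8, red, green, blue; 480x640 float32, m along the optical axis (not along the pixel's ray), 0 where there is no reading.
- optics.camera_info(name): a dict with "camera_matrix" (3x3 intrinsics, pixels), "k1" (the pictures are not rectified: a ray, as slopes to the right and down, at radius r is drawn at 1 + k1 r^2 times it, then the intrinsics apply), "xyz" and "attitude" of the camera in the world. Camera axes: x right, y down, z forward; pixel columns grow to the right and rows downward; lengths in m; the calibration is good to about 2 mm. A picture is of the moment at which its call begins. camera_info takes no time and is no camera call.
- order.job_done(): hands the job in, once; it reports no verdict.
The state is a dict: "time": time; "q": joint angles; "qd": joint speeds; "joint_efforts": joint torques, N m; "ee_pos": TCP position; "tcp_rot": TCP orientation; "wrist_force": force on the tool from outside, world axes, zero at the start; "torque": the same for the moment, N m; "opening": finger opening in m.
Only numpy, scipy, OpenCV 4.12 (cv2) and the standard library are available. Lean on these libraries where they do the work, as an engineer would, in place of code of your own. Each camera call takes 0.05 s, during which the arm holds its last target. There are 200 camera calls.

TASK

Paint tins keep best lid-down. Take the flat square tin with the red lid off its small sloping rest, turn it over while holding can and lid together so that the lid stays shut, and stack it lid-down squarely on the green-lidded tin that already lies lid-down on the dark sloping rest, against the rest's ledge. Set it down in place before letting go rather than dropping it, and do not shift the green tin or the blue-lidded one.

Things in the scene. Friction and masses are not known exactly. Their poses are not given: they have to be found in the camera images.
- red_tin_centre (a point): Centre of the red-lidded flat tin: 60 (x) x 54 (y) x 26 mm (z), 0.2 kg. Steel can on its -z half, red lid on its +z half, same outline; the lid rests in the can by a 4 mm lip, unlatched. It lies lid-up on a 50 degree rest: x down the slope (away from the robot) to the ledge, y level, z up out of the lid. Rest and ledge are 36 mm wide: fingers along x fit beside the tin. Axes are the can's.
- red_lid_centre (a point): The same centre point and axes, carried by the red lid, whose 13 mm lie on the +z side: coincides with red_tin_centre while the tin is properly shut.
- stack_place (a point): Where the red tin's centre must end, and the axes it then has (x down the 50 degree slope, away from the robot; y level; z down into the slope, lid side). Moves with the loose green-lidded tin of the same size, whose upper face lies 13 mm along +z. The dark rest's ledge (36 mm wide) is 30 mm along +x and reaches 4 mm past it towards -z; open on the other sides.
- blue_tin_centre (a point): Centre of the blue-lidded tin, a bystander of the same size and axes, loose, lying lid-up on a grey rest like the red one's.
Mind the look-alikes: they are no part of the job. What is meant by the part that bears red_lid_centre is not brown or pink, and is the larger of those in its own colour.

How it is judged:
By the outcome, as a careful person would: the job done as asked, in the order asked, and still so for the second after the job is handed in, with the robot touching nothing.
It also fails if it takes over 64 s, if anything falls off the work surface, if the arm or the gripper's body presses on something with over 40 N, if the wrist force passes 120 N, or if a joint passes its speed limit or range.

## Working session

There is one attempt and no reset: what is moved stays moved. The work goes in short steps, Python scripts to look and compute and a shell command to move; the robot and the scene stay as the last step left them, time stands still between calls to the robot, and variables do not carry over. Pictures are saved under pics/ and viewed, about 8 in all and at most 12, crops included, and the job is handed in when it is done.

```bash
mkdir -p pics; ls; python3 - <<'E'
from workcell import telemetry, optics
import cv2,numpy as np
for n in("scene","top"):
    p,d=optics.camera(n); cv2.imwrite(f"pics/{n}0.png",p[:,:,::-1]); np.savez(f"pics/{n}0.npz",p=p,d=d); print(n,optics.camera_info(n))
print(telemetry.get_obs())
E
```

```text
pics
scene {'camera_matrix': array([[434.9259389 ,   0.        , 321.79727125],
       [  0.        , 434.9259389 , 243.90948699],
       [  0.        ,   0.        ,   1.        ]]), 'k1': 0.026236562820064584, 'xyz': array([ 0.86154743, -0.61156656,  0.55494884]), 'attitude': array([-126.25656795,   -0.55208044,   25.04724869])}
top {'camera_matrix': array([[445.22347372,   0.        , 331.43301209],
       [  0.        , 445.22347372, 243.03663541],
       [  0.        ,   0.        ,   1.        ]]), 'k1': -0.09563204067274599, 'xyz': array([ 0.44962972, -0.04879649,  0.93302736]), 'attitude': array([-170.32808288,   -1.49737381,  -89.34604288])}
{'time': 0.1, 'q': array([-6.71492932e+01,  5.00832340e+00,  1.00399923e+01,  9.50992584e+01,
        5.44123068e-04,  8.99989239e+01]), 'qd': array([-0.00450486, -0.07741595,  0.15243869,  0.17577841,  0.14189081,
        0.03613636]), 'joint_efforts': array([-5.52621987e-04, -5.21561730e+01,  4.65653229e+01,  1.61767431e-02,
       -1.23447688e-05, -1.81606129e-05]), 'ee_pos': array([ 0.21350821, -0.50665335,  0.23065931]), 'tcp_rot': array([-1.79932411e+02, -5.45392140e-04,  2.28517823e+01]), 'wrist_force': array([-0.08353343, -0.84346449,  0.16032087]), 'torque': array([0.02481311, 0.00051046, 0.03231904]), 'opening': 0.08514539788793454}
```

View pics/scene0.png

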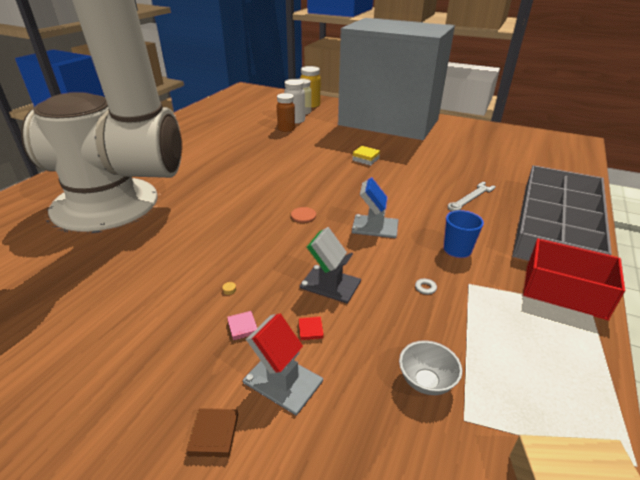

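View pics/top0.png

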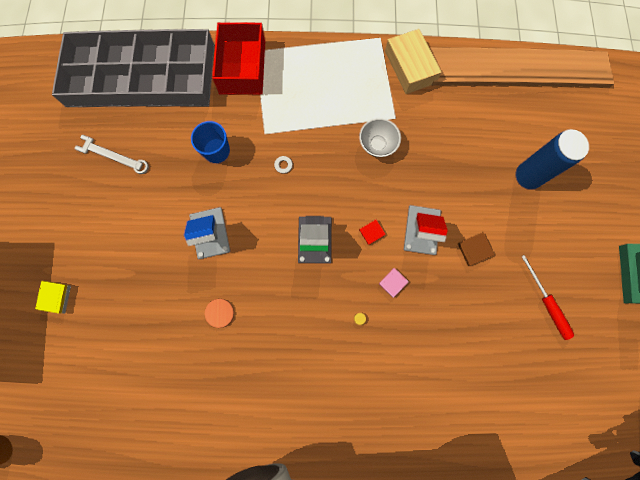

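Candidates: large red lid on the grey rest (scene 277,343 / top 430,228), small red block (scene 311,328 / top 373,232), pink block (242,325), brown block (213,432), red bin (575,275). I choose the first, because it is a tin lid on a small rest and bigger than the red block.

```bash
cat > h.py <<'E'
import numpy as np,cv2
from scipy.spatial.transform import Rotation as R
from workcell import telemetry, optics
def cloud(n,d):
    i=optics.camera_info(n);K=i["camera_matrix"];k=i["k1"]
    v,u=np.mgrid[:480,:640]
    s=cv2.undistortPoints(np.stack([u.ravel(),v.ravel()],1).astype(np.float64)[:,None],K,np.array([k,0,0,0,0.]))[:,0]
    P=np.c_[s,np.ones(len(s))]*d.reshape(-1,1)
    return (P@R.from_euler('xyz',i["attitude"],degrees=True).as_matrix().T+i["xyz"]).reshape(480,640,3)
E
python3 - <<'E'
from h import *
im={}
for n in("scene","top"):
    z=np.load(f"pics/{n}0.npz");im[n]=(z["p"],cloud(n,z["d"]),z["d"])
def rep(lab,n,mask):
    p,X,d=im[n]; Q=X[mask&(d>0)]
    for _ in range(4):
        c=np.median(Q,0) if _==0 else Q.mean(0); nn=np.linalg.svd(Q-c,full_matrices=False)[2][2]; nn*=np.sign(nn[2])
        r=(Q-c)@nn; Q=Q[abs(r)<max(.0025,0)] if _ else Q[abs(r)<.006]
    yaw=np.arctan2(nn[1],nn[0])
    ex=np.array([np.cos(yaw)*nn[2],np.sin(yaw)*nn[2],-np.hypot(*nn[:2])]);ey=np.cross(nn,ex)
    a=(Q-c)@ex;b=(Q-c)@ey
    rc=cv2.minAreaRect(np.c_[a,b].astype(np.float32)*1000)
    lo=lambda t:np.percentile(t,[.5,99.5])
    m=c+ex*lo(a).mean()+ey*lo(b).mean()
    print(lab,n,len(Q),"tilt",np.degrees(np.arccos(nn[2])).round(1),"yaw",np.degrees(yaw).round(1),"ctr",m.round(4),"ext",(np.ptp(lo(a))*1e3).round(1),(np.ptp(lo(b))*1e3).round(1),"rect",np.round(rc[1],1),round(rc[2],1),"std",r.std().round(4))
def box(n,u0,u1,v0,v1):
    m=np.zeros((480,640),bool);m[v0:v1,u0:u1]=1;return m
for n,bs in {"scene":{"red":(240,308,305,380),"green":(300,355,222,275),"blue":(355,392,172,216)},"top":{"red":(405,455,205,236),"green":(295,335,220,243),"blue":(180,218,208,238)}}.items():
    p,X,d=im[n];hsv=cv2.cvtColor(p,cv2.COLOR_RGB2HSV);h,s,v=[hsv[...,i] for i in range(3)]
    for l,b in bs.items():
        if l=="red": c=((h<6)|(h>174))&(s>180)
        if l=="blue": c=(h>100)&(h<130)&(s>150)
        if l=="green": c=(s<50)&(v>90)
        rep(l,n,box(n,*b)&c)
a=im["scene"][0][160:410,180:400,::-1];b=im["top"][0][190:280,170:460,::-1]
a=cv2.resize(a,(528,600),interpolation=cv2.INTER_CUBIC)
cv2.imwrite("pics/c1.png",a);cv2.imwrite("pics/c2.png",cv2.resize(b,None,fx=2.7,fy=2.7,interpolation=cv2.INTER_CUBIC))
E
```

```text
red scene 341 tilt 65.8 yaw 23.5 ctr [ 0.632  -0.2234  0.0602] ext 115.8 148.6 rect [164.8  66.4] 58.3 std 0.0014
green scene 195 tilt 68.7 yaw 16.4 ctr [0.5984 0.0513 0.0597] ext 117.0 238.9 rect [253.2  70.2] 74.0 std 0.0014
blue scene 205 tilt 49.2 yaw 8.6 ctr [0.6276 0.1811 0.0909] ext 59.7 48.5 rect [59.  49.3] 3.1 std 0.0011
red top 380 tilt 49.4 yaw -8.0 ctr [ 0.6398 -0.2654  0.0911] ext 62.7 52.5 rect [63.8 53.2] 0.3 std 0.0008
green top 297 tilt 51.2 yaw 1.3 ctr [ 0.614  -0.0347  0.0914] ext 59.0 52.2 rect [60.6 53.1] 1.4 std 0.0006
blue top 390 tilt 48.9 yaw 13.5 ctr [0.6258 0.1873 0.0917] ext 60.9 52.9 rect [53.8 61.6] 89.5 std 0.0009
```

View pics/c1.png

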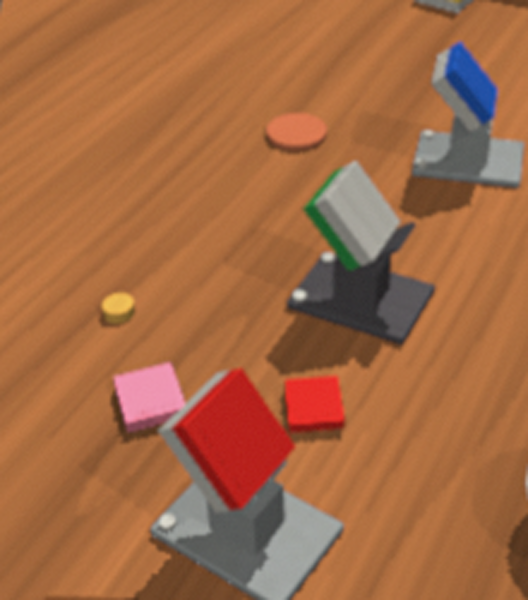

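View pics/c2.png

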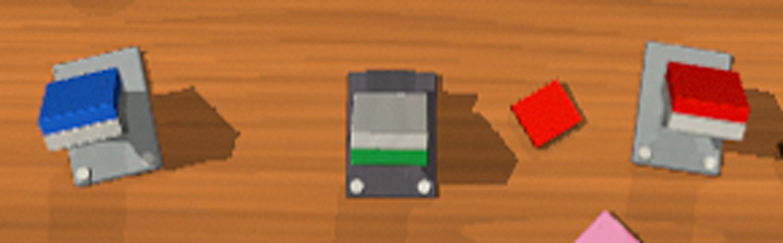

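```bash
cat > fit.py <<'E'
from h import *
from scipy.optimize import least_squares
def axes(yaw,s=1):
    return R.from_euler('yz',[50*1.0,yaw],degrees=True).as_matrix()  # x down slope, z normal up
def fit(X,d,init):
    """fit 60x54x26 box (tilt 50) centre+yaw to points; init = face centre, yaw"""
    c0=np.array(init[:3])-axes(init[3])[:,2]*.013; q=np.r_[c0,init[3]]
    P=X[d>0]; h=np.array([.030,.027,.013])
    for it in range(5):
        L=(P-q[:3])@axes(q[3]); m=(np.abs(L)<h+np.array([.006,.006,.005])).all(1)&(L[:,2]>-.011)&((np.abs(L)>h-.006).any(1))
        Q=P[m]
        def f(q):
            L=np.abs((Q-q[:3])@axes(q[3]))-h
            return np.linalg.norm(np.maximum(L,0),axis=1)+np.minimum(L.max(1),0)
        s=least_squares(f,q,loss='soft_l1',f_scale=.001,x_scale=[.01,.01,.01,5]);q=s.x
    A=axes(q[3]);Lf=(Q-q[:3])@A;F=Lf[np.abs(Lf[:,2]-.013)<.003]
    e=np.percentile(F[:,:2],[1,99],axis=0)*1e3
    return q,len(Q),np.abs(f(q)).mean(),e
E
python3 - <<'E'
from fit import *
I={"red":(.6398,-.2654,.0911,-8),"green":(.614,-.0347,.0914,1.3),"blue":(.6258,.1873,.0917,13.5)}
for l,i in I.items():
    for n in("scene","top"):
        z=np.load(f"pics/{n}0.npz");q,k,r,e=fit(cloud(n,z["d"]),z["d"],i)
        print(l,n,q[:3].round(4),"yaw",q[3].round(1),k,r.round(4),"face ext",e.round(1).tolist())
E
```

```text
red scene [ 0.6325 -0.2656  0.0813] yaw -7.9 2000 0.0006 face ext [[-30.3, -27.4], [28.8, 26.1]]
red top [ 0.6309 -0.2649  0.0817] yaw -8.0 713 0.0007 face ext [[-32.1, -24.8], [30.4, 27.0]]
green scene [ 0.6065 -0.0362  0.0822] yaw 0.6 1059 0.0007 face ext [[-29.9, -28.3], [30.1, 25.7]]
green top [ 0.6055 -0.0354  0.0817] yaw 0.7 774 0.0008 face ext [[-31.8, -26.8], [31.1, 26.1]]
blue scene [0.6176 0.1853 0.0824] yaw 14.2 595 0.0008 face ext [[-30.5, -29.1], [29.4, 24.9]]
blue top [0.6173 0.186  0.082 ] yaw 14.1 754 0.0007 face ext [[-31.9, -27.0], [28.8, 26.2]]
```

Views so far: 4. The crop confirms the red lid on its grey rest (crop px 235,437), and the green tin shows its steel underside (px 357,215). Next I work out the pre-grasp.

```bash
cat > go.py <<'E'
from fit import *
RED=(np.array([.6317,-.2652,.0815]),-8.0); GRN=(np.array([.6060,-.0358,.0820]),.7)
def grasp(s,cy=RED):          # tool pose, TCP at s along slope from tin centre
    c,y=cy;A=axes(y);return c+s*A[:,0],np.c_[A[:,2],-A[:,1],A[:,0]]
def place(s,up=0,cy=GRN):     # upside-down tool pose, centre raised 26 mm+up along normal
    c,y=cy;A=axes(y);return c+s*A[:,0]+(.026+up)*A[:,2],np.c_[-A[:,2],A[:,1],A[:,0]]
def rel(p,M):
    o=telemetry.get_obs();C=R.from_euler('xyz',o["tcp_rot"],degrees=True).as_matrix()
    t=C.T@(p-o["ee_pos"]);w=R.from_matrix(C.T@M).as_rotvec()
    print("t",o["time"],"q",o["q"].round(1),"F",o["wrist_force"].round(1),"op",round(o["opening"]*1e3,1))
    print("shift",t.round(4),"rot",w.round(4),"deg",np.degrees(np.linalg.norm(w)).round(1))
E
python3 -c "
from go import *
rel(*grasp(-.10))"
```

```text
t 0.1 q [-67.1   5.   10.   95.1   0.   90. ] F [-0.1 -0.8  0.2] op 85.1
shift [ 0.424  -0.093   0.0727] rot [-0.189   0.6812  0.5158] deg 50.1
```

```bash
python3 -m inch '[[0.035,-0.008,0.006,-0.016,0.057,0.043,0],[0.07,-0.015,0.012,-0.031,0.113,0.086,0],[0.106,-0.023,0.018,-0.047,0.17,0.129,0],[0.141,-0.031,0.024,-0.063,0.227,0.172,0],[0.177,-0.039,0.03,-0.079,0.284,0.215,0],[0.212,-0.046,0.036,-0.094,0.34,0.258,0],[0.247,-0.054,0.042,-0.11,0.397,0.301,0],[0.283,-0.062,0.048,-0.126,0.454,0.344,0],[0.318,-0.07,0.054,-0.142,0.511,0.387,0],[0.353,-0.077,0.06,-0.157,0.568,0.43,0],[0.389,-0.085,0.067,-0.173,0.624,0.473,0],[0.424,-0.093,0.073,-0.189,0.681,0.516,0]]' 80
python3 -c "
from go import *
rel(*grasp(-.10))"
```

```text
time: 1.1
ee_pos: [0.5691, -0.2552, 0.1581]
tcp_rot: [-179.9, -40.2, -8.2]
wrist_force: [-0.2, -0.5, -0.8]
opening: 0.0856
t 1.1 q [-30.6 -21.7 -32.4  41.3  14.3 162.5] F [-0.2 -0.5 -0.8] op 85.6
shift [-0.0007  0.0012 -0.0006] rot [ 0.001  -0.0036 -0.0024] deg 0.3
```

```bash
python3 - <<'E'
from go import *
o=telemetry.get_obs();C=R.from_euler('xyz',o["tcp_rot"],degrees=True).as_matrix()
for n in("scene","top"):
    p,d=optics.camera(n);X=cloud(n,d);L=((X-o["ee_pos"])@C*1e3)
    m=(d>0)&(np.abs(L)<[20,62,70]).all(2)&(L[...,2]>-40)&(L[...,2]<8)
    Q=L[m]
    for s in(1,-1):
        S=Q[Q[:,1]*s>0]; 
        if len(S)>20: print(n,s,len(S),"pct1/99",np.percentile(S,[2,50,98],axis=0).round(1).tolist())
    q,k,r,e=fit(X,d,(*(RED[0]+axes(-8)[:,2]*.013),-8.));print(n,q.round(4),k,r)
    cv2.imwrite(f"pics/{n}1.png",p[:,:,::-1])
a=cv2.imread("pics/scene1.png")[200:420,140:400];cv2.imwrite("pics/d1.png",cv2.resize(a,None,fx=2.6,fy=2.6))
rel(*grasp(-.03))
E
```

```text
scene 1 326 pct1/99 [[-6.5, 44.2, -39.5], [7.4, 51.1, -27.9], [12.6, 57.9, -14.0]]
scene -1 251 pct1/99 [[-9.9, -54.6, -39.4], [6.2, -42.3, -27.9], [12.5, -40.8, -15.1]]
scene [ 0.6325 -0.2656  0.0814 -7.7805] 1990 0.0006569426367021668
top 1 102 pct1/99 [[-10.9, 38.2, -39.3], [5.3, 39.4, -25.4], [10.6, 52.1, -11.4]]
top -1 66 pct1/99 [[-4.1, -60.1, -38.6], [6.2, -52.8, -27.4], [9.9, -46.5, -14.7]]
top [ 0.6309 -0.2649  0.0818 -8.2126] 712 0.0006773252477681076
t 1.2 q [-30.4 -21.7 -32.6  41.4  14.4 162.4] F [-1.2  0.2 -1.1] op 85.1
shift [0.002  0.0043 0.0673] rot [-0.0031  0.0009  0.0007] deg 0.2
```

View pics/d1.png

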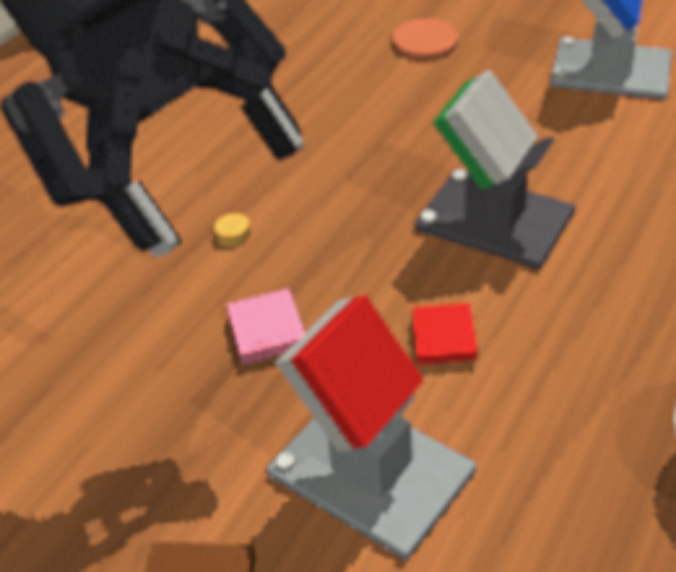

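The picture shows both open fingers uphill of the tin (crop 155,225 and 280,125). The arm may still have been settling, so I hold still and measure again.

```bash
python3 -m inch '[[0,0,0,0,0,0,0],[0,0,0,0,0,0,0],[0,0,0,0,0,0,0],[0,0,0,0,0,0,0]]'; cat > chk.py <<'E'
from go import *
for n in("scene","top"):
    p,d=optics.camera(n);o=telemetry.get_obs();C=R.from_euler('xyz',o["tcp_rot"],degrees=True).as_matrix()
    X=cloud(n,d);L=((X-o["ee_pos"])@C*1e3)
    Q=L[(d>0)&(np.abs(L)<[20,62,40]).all(2)&(L[...,2]<-8)]
    for s in(1,-1):
        S=Q[Q[:,1]*s>0]; 
        print(n,s,len(S),np.percentile(S,[2,98],axis=0).round(1).tolist())
rel(*grasp(-.10));rel(*grasp(-.03))
E
python3 chk.py
```

```text
time: 1.53
ee_pos: [0.568, -0.2578, 0.1591]
tcp_rot: [179.9, -40.0, -8.0]
wrist_force: [0.5, 0.1, -0.2]
opening: 0.0854
scene 1 324 [[-6.6, 44.4, -39.5], [13.0, 58.1, -14.0]]
scene -1 258 [[-9.9, -54.3, -39.4], [12.2, -40.7, -14.9]]
top 1 88 [[-9.6, 42.3, -39.6], [12.4, 54.5, -15.5]]
top -1 57 [[-4.6, -55.9, -39.8], [11.4, -42.2, -17.2]]
t 1.6333 q [-30.9 -21.6 -32.1  41.7  14.4 162.1] F [-0.  -0.6  0.3] op 85.5
shift [-0.0005 -0.0014  0.0004] rot [ 0.0021 -0.0005 -0.0005] deg 0.1
t 1.6333 q [-30.9 -21.6 -32.1  41.7  14.4 162.1] F [-0.  -0.6  0.3] op 85.5
shift [-0.0005 -0.0015  0.0704] rot [ 0.0021 -0.0005 -0.0005] deg 0.1
```

```bash
python3 -m inch '[[-0.001,-0.0015,0.02,0.002,0,0,0],[-0.001,-0.0015,0.04,0.002,0,0,0],[-0.001,-0.0015,0.06,0.002,0,0,0],[-0.001,-0.0015,0.08,0.002,0,0,0],[-0.001,-0.0015,0.095,0.002,0,0,0],[-0.001,-0.0015,0.108,0.002,0,0,0],[-0.001,-0.0015,0.117,0.002,0,0,0],[-0.001,-0.0015,0.122,0.002,0,0,0],[-0.001,-0.0015,0.122,0.002,0,0,0],[-0.001,-0.0015,0.122,0.002,0,0,0],[-0.001,-0.0015,0.122,0.002,0,0,0],[-0.001,-0.0015,0.122,0.002,0,0,0]]'
python3 - <<'E'
from go import *
rel(*grasp(.022))
for n in("scene","top"):
    p,d=optics.camera(n);o=telemetry.get_obs();C=R.from_euler('xyz',o["tcp_rot"],degrees=True).as_matrix()
    X=cloud(n,d);q,k,r,e=fit(X,d,(*(RED[0]+axes(-8)[:,2]*.013),-8.));print(n,q.round(4),k,r,"tin centre in tool",((q[:3]-o["ee_pos"])@C*1e3).round(1))
    cv2.imwrite(f"pics/{n}2.png",p[:,:,::-1])
a=cv2.imread("pics/scene2.png")[280:420,200:360];b=cv2.imread("pics/top2.png")[180:290,370:500]
cv2.imwrite("pics/d2.png",np.hstack([cv2.resize(a,(400,350),interpolation=2),cv2.resize(b,(400,350),interpolation=2)]))
E
```

```text
time: 2.63
ee_pos: [0.6454, -0.2662, 0.0653]
tcp_rot: [-180.0, -40.1, -8.0]
wrist_force: [-0.8, -0.3, 0.0]
opening: 0.0856
t 2.6333 q [-27.4  -7.5 -31.8  27.3  12.4 164.8] F [-0.8 -0.3  0. ] op 85.6
shift [-0.0001  0.0009  0.0008] rot [-0.0006 -0.0016  0.0006] deg 0.1
scene [ 0.6324 -0.2656  0.0813 -7.7096] 1997 0.0006312184790219224 tin centre in tool [  0.5   1.3 -20.6]
top [ 0.6309 -0.265   0.0817 -8.098 ] 577 0.000622643945769119 tin centre in tool [ -0.4   0.9 -22. ]
```

View pics/d2.png

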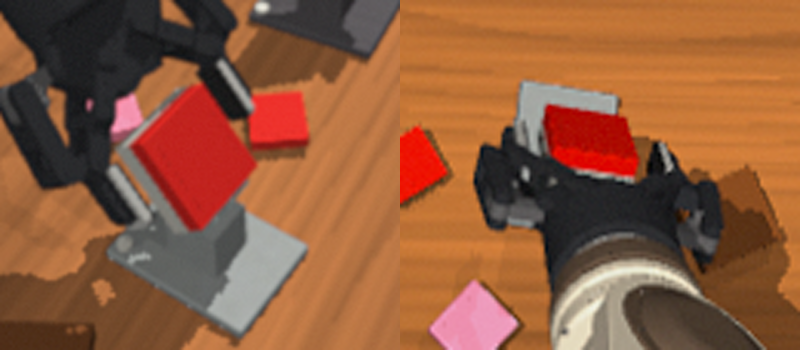

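Both fingers straddle the tin (left panel 125,195 and 230,90), with the lid and can between them. I close the gripper.

```bash
python3 -m inch '[[0,0.001,0.0005,0,0,0,0],[0,0.001,0.0005,0,0,0,0.25],[0,0.001,0.0005,0,0,0,0.3],[0,0.001,0.0005,0,0,0,0.35],[0,0.001,0.0005,0,0,0,0.4],[0,0.001,0.0005,0,0,0,0.6],[0,0.001,0.0005,0,0,0,1],[0,0.001,0.0005,0,0,0,1],[0,0.001,0.0005,0,0,0,1],[0,0.001,0.0005,0,0,0,1],[0,0.001,0.0005,0,0,0,1]]' 80
python3 -c "
from go import *
rel(*grasp(.022))"
```

```text
time: 3.65
ee_pos: [0.6454, -0.2669, 0.0641]
tcp_rot: [-179.9, -40.0, -8.0]
wrist_force: [-5.7, 1.7, 4.6]
opening: 0.0533
t 3.65 q [-27.5  -7.4 -31.7  27.3  12.5 164.8] F [-5.7  1.7  4.6] op 53.3
shift [ 0.0007  0.0003 -0.0002] rot [-0.0013 -0.0003  0.0004] deg 0.1
```

```bash
python3 -m inch '[[0.002,0,-0.001,0,0,0,1],[0.005,0,-0.001,0,0,0,1],[0.009,0,-0.002,0,0,0,1],[0.014,0,-0.003,0,0,0,1],[0.02,0,-0.006,0,0,0,1],[0.028,0,-0.015,0,0,0,1],[0.035,0,-0.03,0,0,0,1],[0.04,0,-0.05,0,0,0,1],[0.04,0,-0.07,0,0,0,1],[0.04,0,-0.085,0,0,0,1],[0.04,0,-0.095,0,0,0,1],[0.04,0,-0.1,0,0,0,1]]' 80
python3 - <<'E'
from go import *
o=telemetry.get_obs();C=R.from_euler('xyz',o["tcp_rot"],degrees=True).as_matrix()
rel(*place(-.06,.06))
p,d=optics.camera("scene");X=cloud("scene",d);c=o["ee_pos"]-.0215*C[:,2]
q,k,r,e=fit(X,d,(*(c+axes(-8)[:,2]*.013),-8.));print(q.round(4),k,r,"in tool",((q[:3]-o["ee_pos"])@C*1e3).round(1),e.round(1).tolist())
cv2.imwrite("pics/s3.png",cv2.resize(p[200:420,180:420,::-1],None,fx=2.5,fy=2.5))
E
```

```text
time: 4.65
ee_pos: [0.6121, -0.2626, 0.1683]
tcp_rot: [180.0, -40.1, -7.9]
wrist_force: [-0.5, -0.7, -2.2]
opening: 0.0534
t 4.65 q [-28.9 -15.8 -26.9  40.6  13.3 163.7] F [-0.5 -0.7 -2.2] op 53.4
shift [ 0.0017 -0.2279 -0.0182] rot [-0.0037 -0.1475  3.0227] deg 173.4
[ 0.5974 -0.263   0.1879 -8.0978] 2305 0.0013201535974931128 in tool [  1.5   2.4 -24.4] [[-33.7, -31.6], [30.8, 31.7]]
```

View pics/s3.png

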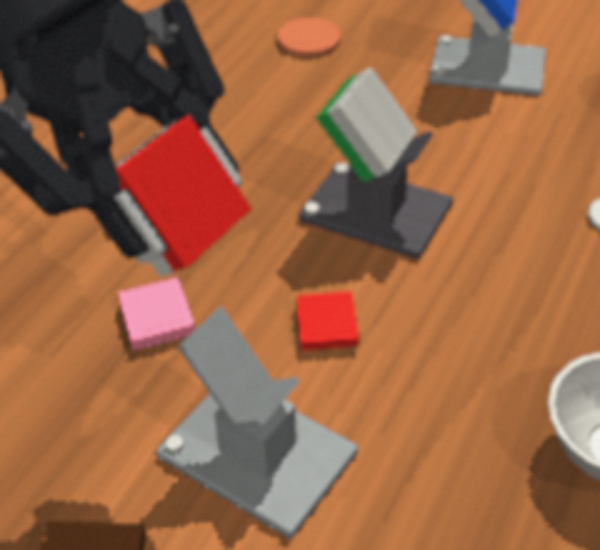

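Tin is out with the lid shut (crop 185,190). Now I turn it about −z, so that q6 goes from 164 towards −10, and carry it left at the same time.

```bash
python3 -m inch '[[0,-0.004,-0.004,0,0,-0.05,1],[0,-0.01,-0.008,0,0,-0.15,1],[0,-0.02,-0.013,0,0,-0.26,1],[0,-0.03,-0.018,0,0,-0.38,1],[0,-0.04,-0.023,0,0,-0.5,1],[0,-0.05,-0.027,0,0,-0.62,1],[0,-0.06,-0.03,0,0,-0.74,1],[0,-0.07,-0.032,0,0,-0.86,1],[0,-0.08,-0.034,0,0,-0.97,1],[0,-0.088,-0.036,0,0,-1.06,1],[0,-0.095,-0.038,0,0,-1.12,1],[0,-0.1,-0.04,0,0,-1.15,1]]' 80
python3 -c "
from go import *
rel(*place(-.08,.06))"
```

```text
time: 5.7
ee_pos: [0.6005, -0.159, 0.1959]
tcp_rot: [142.6, -15.1, 63.3]
wrist_force: [0.8, 0.8, -1.6]
opening: 0.0534
t 5.7 q [-17.7 -24.1 -30.   44.5   6.3 106.4] F [ 0.8  0.8 -1.6] op 53.4
shift [ 0.1157 -0.0472 -0.0002] rot [-0.0641  0.0967 -2.1024] deg 120.6
```

```bash
python3 -m inch '[[0.003,-0.001,0,-0.002,0.003,-0.06,1],[0.008,-0.003,0,-0.005,0.007,-0.16,1],[0.015,-0.006,0,-0.008,0.012,-0.27,1],[0.021,-0.009,0,-0.012,0.018,-0.39,1],[0.028,-0.011,0,-0.015,0.023,-0.51,1],[0.034,-0.014,0,-0.019,0.029,-0.63,1],[0.041,-0.017,0,-0.023,0.034,-0.75,1],[0.047,-0.019,0,-0.026,0.04,-0.87,1],[0.053,-0.022,0,-0.03,0.045,-0.98,1],[0.058,-0.024,0,-0.032,0.049,-1.07,1],[0.062,-0.025,0,-0.034,0.052,-1.13,1],[0.064,-0.026,0,-0.035,0.053,-1.16,1]]' 80
python3 -c "
from go import *
rel(*place(-.08,.06))"
```

```text
time: 6.7
ee_pos: [0.612, -0.0912, 0.1978]
tcp_rot: [145.4, 24.6, 118.0]
wrist_force: [0.3, 1.0, -1.8]
opening: 0.0533
t 6.7 q [-10.8 -25.9 -31.9  42.8   5.1  45.4] F [ 0.3  1.  -1.8] op 53.3
shift [0.0407 0.0387 0.003 ] rot [-0.0292  0.0438 -0.9428] deg 54.1
```

```bash
python3 -m inch '[[0.003,0.003,0,-0.002,0.003,-0.06,1],[0.007,0.007,0,-0.005,0.007,-0.16,1],[0.012,0.011,0.001,-0.008,0.012,-0.27,1],[0.017,0.016,0.001,-0.012,0.018,-0.39,1],[0.022,0.021,0.001,-0.016,0.024,-0.51,1],[0.027,0.026,0.002,-0.02,0.029,-0.63,1],[0.032,0.03,0.002,-0.023,0.035,-0.75,1],[0.037,0.035,0.002,-0.027,0.04,-0.86,1],[0.04,0.038,0.003,-0.029,0.043,-0.92,1],[0.041,0.039,0.003,-0.029,0.044,-0.943,1],[0.041,0.039,0.003,-0.029,0.044,-0.943,1],[0.041,0.039,0.003,-0.029,0.044,-0.943,1]]' 80
python3 -m inch '[[0,0,0,0,0,0,1],[0,0,0,0,0,0,1],[0,0,0,0,0,0,1]]' 80
python3 - <<'E'
from go import *
rel(*place(-.08,.06))
o=telemetry.get_obs();C=R.from_euler('xyz',o["tcp_rot"],degrees=True).as_matrix()
A=axes(.7)
for n in("scene","top"):
    p,d=optics.camera(n);X=cloud(n,d);c=o["ee_pos"]-.022*C[:,2]
    L=((X-c)@A)*1e3  # frame of slope at expected tin centre
    hsv=cv2.cvtColor(p,cv2.COLOR_RGB2HSV)
    near=(d>0)&(np.abs(L)<[42,33,25]).all(2)
    red=near&((hsv[...,0]<6)|(hsv[...,0]>174))&(hsv[...,1]>150)
    can=near&(hsv[...,1]<60)&(hsv[...,2]>100)&(np.abs(L[...,2]-13)<4)&(np.abs(L[...,1])<25)
    for l,m in(("red",red),("can top",can)):
        if m.sum()>15: print(n,l,m.sum(),np.percentile(L[m],[2,50,98],axis=0).round(1).tolist())
    q,k,r,e=fit(X,d,(*(GRN[0]+A[:,2]*.013),.7));print(n,"green",q.round(4),k,r)
    cv2.imwrite(f"pics/{n}4.png",p[:,:,::-1])
a=cv2.imread("pics/scene4.png")[110:310,220:420]
cv2.imwrite("pics/d4.png",cv2.resize(a,None,fx=2.8,fy=2.8,interpolation=2))
E
```

```text
time: 7.7
ee_pos: [0.6205, -0.0357, 0.1989]
tcp_rot: [179.8, 40.0, -179.7]
wrist_force: [0.2, -0.6, -1.8]
opening: 0.0532
time: 7.95
ee_pos: [0.6204, -0.0359, 0.1992]
tcp_rot: [179.9, 40.0, -179.6]
wrist_force: [-0.3, 0.1, -0.7]
opening: 0.0533
t 7.95 q [ -5.  -24.4 -30.   44.5   3.6  -4.1] F [-0.3  0.1 -0.7] op 53.3
shift [0.0004 0.0003 0.0005] rot [-0.0009  0.0007 -0.0036] deg 0.2
scene red 26 [[-4.9, -29.2, -13.0], [24.6, -27.7, -6.8], [28.4, -12.8, -2.1]]
scene can top 656 [[-29.7, -24.0, 10.6], [-1.8, -0.8, 11.9], [27.9, 23.5, 13.3]]
scene green [ 0.6065 -0.0363  0.0822  0.616 ] 1057 0.0006975864472672429
top can top 538 [[-31.7, -23.7, 9.4], [-4.7, 0.4, 11.0], [27.4, 24.0, 12.1]]Traceback (most recent call last):
  File "<stdin>", line 14, in <module>
  File "fit.py", line 17, in fit
    e=np.percentile(F[:,:2],[1,99],axis=0)*1e3
      ~~~~~~~~~~~~~^^^^^^^^^^^^^^^^^^^^^^^
    return _quantile_unchecked(
        a, q, axis, out, overwrite_input, method, keepdims, weights)
    return _ureduce(a,
                    func=_quantile_ureduce_func,
    ...<5 lines>...
                    overwrite_input=overwrite_input,
                    method=method)
    r = func(a, **kwargs)
    result = _quantile(arr,
                       quantiles=q,
    ...<2 lines>...
                       out=out,
                       weights=wgt)
    slices_having_nans = np.isnan(arr[-1, ...])
                                  ~~~^^^^^^^^^
IndexError: index -1 is out of bounds for axis 0 with size 0
```

```bash
python3 - <<'E'
from go import *
a=cv2.imread("pics/scene4.png")[110:310,220:420]
cv2.imwrite("pics/d4.png",cv2.resize(a,None,fx=2.8,fy=2.8,interpolation=2))
rel(*place(.018,.02))
E
```

```text
t 8.05 q [ -5.  -24.4 -30.   44.5   3.6  -4.1] F [-0.4 -0.2 -2. ] op 53.2
shift [0.0406 0.0002 0.0986] rot [-0.0008  0.0008 -0.0032] deg 0.2
```

View pics/d4.png

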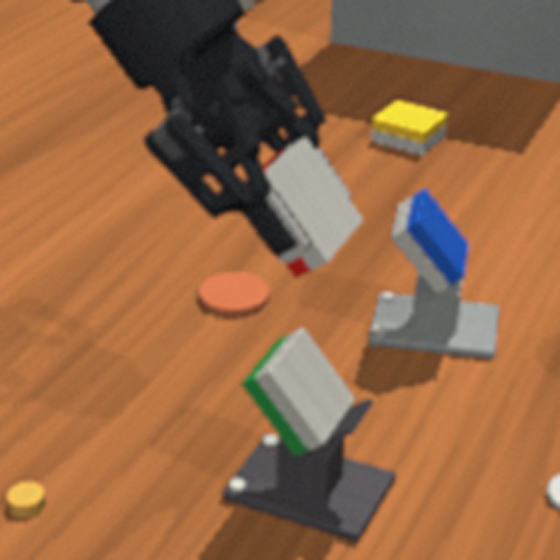

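The tin is inverted and shut, with red just visible below the can at crop (298,267). The green tin is untouched (300,390). I bring it over the stack.

```bash
python3 -m inch '[[0,0,0.008,0,0,0,1],[0,0,0.022,0,0,0,1],[0.004,0,0.038,0,0,-0.001,1],[0.01,0,0.055,0,0,-0.002,1],[0.017,0,0.07,0,0,-0.003,1],[0.025,0,0.083,0,0,-0.003,1],[0.032,0,0.092,0,0,-0.003,1],[0.037,0,0.097,0,0,-0.003,1],[0.04,0,0.0985,0,0,-0.003,1],[0.0405,0,0.0985,0,0,-0.003,1],[0.0405,0,0.0985,0,0,-0.003,1],[0.0405,0,0.0985,0,0,-0.003,1]]' 80
cat > st.py <<'E'
from go import *
rel(*place(.0225,.0013))
A=axes(.7);o=telemetry.get_obs();c=o["ee_pos"]-.0225*A[:,0]
for n in("scene","top"):
    p,d=optics.camera(n);X=cloud(n,d);L=(X-c)@A*1e3
    hsv=cv2.cvtColor(p,cv2.COLOR_RGB2HSV)
    m=(d>0)&(np.abs(L)<[42,40,18]).all(2)&(np.abs(L[...,2]-12)<4)&(hsv[...,1]<60)&(hsv[...,2]>80)
    print(n,"can top rel tool",m.sum(),np.percentile(L[m],[2,50,98],axis=0).round(1).tolist())
    if n=="scene":
        G=(X-GRN[0])@A*1e3; g=(d>0)&(hsv[...,0]>45)&(hsv[...,0]<80)&(hsv[...,1]>120)&(np.abs(G)<45).all(2)
        print("green lid",g.sum(),np.percentile(G[g],[2,50,98],axis=0).round(1).tolist())
    cv2.imwrite(f"pics/{n}_{o['time']:.1f}.png",p[:,:,::-1])
E
python3 st.py
```

```text
time: 9.05
ee_pos: [0.6534, -0.0353, 0.0993]
tcp_rot: [-179.9, 40.2, -179.3]
wrist_force: [0.2, -0.4, -1.3]
opening: 0.0533
t 9.05 q [ -4.5 -17.2 -36.1  31.1   3.3  -4. ] F [ 0.2 -0.4 -1.3] op 53.3
shift [0.0201 0.0001 0.0052] rot [-0.0008  0.0027  0.0005] deg 0.2
scene can top rel tool 799 [[-30.3, -34.3, 8.7], [-1.7, -5.2, 11.7], [28.3, 30.5, 13.3]]
green lid 125 [[-29.3, -29.4, -11.6], [0.7, -27.4, -5.9], [28.2, -25.1, -0.4]]
top can top rel tool 495 [[-31.6, -29.8, 8.6], [-4.9, 0.1, 10.7], [28.7, 30.6, 12.1]]
```

```bash
python3 -m inch '[[0.002,0,0,0,0.001,0,1],[0.005,0,0,0,0.002,0,1],[0.008,0,0,0,0.002,0,1],[0.011,0,0,0,0.002,0,1],[0.0135,0,0,0,0.002,0,1],[0.015,0,0,0,0.002,0,1],[0.016,0,0,0,0.002,0,1],[0.016,0,0,0,0.002,0,1],[0.016,0,0,0,0.002,0,1],[0.016,0,0,0,0.002,0,1]]' 80; python3 -c "
from go import *
rel(*place(.0225,.0013))"
```

```text
time: 9.98
ee_pos: [0.6407, -0.0354, 0.0877]
tcp_rot: [-179.9, 39.9, -179.3]
wrist_force: [-0.1, 1.1, -1.6]
opening: 0.0533
t 9.9833 q [ -4.7 -18.5 -38.3  30.4   3.4  -4.2] F [-0.1  1.1 -1.6] op 53.3
shift [0.003  0.0001 0.0046] rot [-0.0007 -0.001   0.0004] deg 0.1
```

```bash
python3 -m inch '[[0.0005,0,0,0,0,0,1],[0.001,0,0,0,0,0,1],[0.0015,0,0,0,0,0,1],[0.002,0,0,0,0,0,1],[0.002,0,0,0,0,0,1],[0.002,0,0,0,0,0,1]]' 80; python3 -c "
from go import *
rel(*place(.0225,.0013))"
```

```text
time: 10.48
ee_pos: [0.639, -0.0354, 0.0862]
tcp_rot: [-179.9, 39.9, -179.3]
wrist_force: [0.3, 0.9, -1.0]
opening: 0.0532
t 10.4833 q [ -4.7 -18.7 -38.6  30.3   3.4  -4.2] F [ 0.3  0.9 -1. ] op 53.2
shift [0.0007 0.     0.0045] rot [-0.0007 -0.0013  0.0004] deg 0.1
```

```bash
python3 -m inch '[[0.0005,0,0,0,0,0,1],[0.001,0,0,0,0,0,1],[0.001,0,0,0,0,0,1],[0.001,0,0,0,0,0,1]]' 80; python3 st.py
```

```text
time: 10.82
ee_pos: [0.6386, -0.0355, 0.0861]
tcp_rot: [-179.9, 40.0, -179.3]
wrist_force: [1.4, 0.3, -1.1]
opening: 0.0533
t 10.8167 q [ -4.7 -18.8 -38.7  30.3   3.4  -4.2] F [ 1.4  0.3 -1.1] op 53.3
shift [0.0003 0.0001 0.0047] rot [-0.0007 -0.0004  0.0004] deg 0.1
scene can top rel tool 788 [[-30.1, -34.1, 8.9], [-1.7, -4.5, 11.7], [28.2, 29.9, 13.3]]
green lid 110 [[-22.3, -29.5, -11.0], [4.2, -27.4, -6.0], [28.8, -25.2, -0.7]]
top can top rel tool 508 [[-31.8, -30.2, 8.8], [-3.7, 0.3, 10.7], [28.9, 30.6, 12.2]]
```

```bash
python3 -m inch '[[-0.0007,0,0.0005,0,0,0,1],[-0.0007,0,0.0012,0,0,0,1],[-0.0007,0,0.002,0,0,0,1],[-0.0007,0,0.0027,0,0,0,1],[-0.0007,0,0.0033,0,0,0,1],[-0.0007,0,0.0035,0,0,0,1],[-0.0007,0,0.0035,0,0,0,1],[-0.0007,0,0.0035,0,0,0,1]]' 80;python3 -c "
from go import *
rel(*place(.0225,.0013))"
python3 -m inch '[[0,0,0.0005,0,0,0,1],[0,0,0.001,0,0,0,1],[0,0,0.001,0,0,0,1],[0,0,0.001,0,0,0,1]]' 80;python3 -c "
from go import *
rel(*place(.0225,.0013))"
```

```text
time: 11.58
ee_pos: [0.641, -0.0354, 0.0832]
tcp_rot: [-179.9, 39.9, -179.3]
wrist_force: [0.4, -0.0, -2.0]
opening: 0.0532
t 11.5833 q [ -4.7 -18.3 -38.6  29.9   3.4  -4.2] F [ 0.4 -0.  -2. ] op 53.2
shift [0.0003 0.     0.0009] rot [-0.0007 -0.0015  0.0004] deg 0.1
time: 11.92
ee_pos: [0.6417, -0.0354, 0.0824]
tcp_rot: [-179.9, 39.9, -179.3]
wrist_force: [0.5, 0.3, -1.7]
opening: 0.0531
t 11.9167 q [ -4.7 -18.1 -38.6  29.8   3.4  -4.1] F [ 0.5  0.3 -1.7] op 53.1
shift [ 0.0003  0.     -0.0001] rot [-0.0006 -0.0015  0.0004] deg 0.1
```

```bash
python3 -m inch '[[0,0,0.0004,0,0,0,1],[0,0,0.0008,0,0,0,1],[0,0,0.0008,0,0,0,1],[0,0,0.0008,0,0,0,1]]' 80;python3 -c "
from go import *
rel(*place(.0225,.0013))"
python3 -m inch '[[0,0,0.0004,0,0,0,1],[0,0,0.0008,0,0,0,1],[0,0,0.0008,0,0,0,1],[0,0,0.0008,0,0,0,1]]' 80;python3 -c "
from go import *
rel(*place(.0225,.0013))"
```

```text
time: 12.25
ee_pos: [0.642, -0.0354, 0.0823]
tcp_rot: [-179.9, 39.9, -179.3]
wrist_force: [-9.1, 0.4, 3.5]
opening: 0.0533
t 12.25 q [ -4.7 -18.1 -38.5  29.7   3.4  -4.1] F [-9.1  0.4  3.5] op 53.3
shift [ 0.0005  0.     -0.0004] rot [-0.0007 -0.0014  0.0003] deg 0.1
time: 12.58
ee_pos: [0.6421, -0.0354, 0.0823]
tcp_rot: [-179.9, 39.9, -179.3]
wrist_force: [-25.1, 0.6, 14.6]
opening: 0.0531
t 12.5833 q [ -4.7 -18.  -38.5  29.7   3.4  -4.1] F [-25.1   0.6  14.6] op 53.1
shift [ 0.0005 -0.     -0.0005] rot [-0.0006 -0.0017  0.0003] deg 0.1
```

```bash
python3 -m inch '[[0,0,-0.0006,0,0,0,1],[0,0,-0.0011,0,0,0,1],[0,0,-0.0011,0,0,0,1],[0.0004,0,-0.0011,0,0,0,1],[0.0007,0,-0.0011,0,0,0,1],[0.0007,0,-0.0011,0,0,0,1],[0.0007,0,-0.0011,0,0,0,1]]' 80;python3 -c "
from go import *
rel(*place(.0225,.0013))"
```

```text
time: 13.17
ee_pos: [0.6418, -0.0354, 0.0822]
tcp_rot: [-179.9, 40.0, -179.3]
wrist_force: [-0.6, -0.1, 0.8]
opening: 0.0535
t 13.1667 q [ -4.7 -18.1 -38.6  29.7   3.4  -4.1] F [-0.6 -0.1  0.8] op 53.5
shift [ 0.0003  0.0001 -0.0004] rot [-0.0007 -0.0004  0.0005] deg 0.1
```

```bash
python3 -m inch '[[0.0003,0,0,0,0,0,1],[0.0006,0,0,0,0,0,1],[0.0006,0,0,0,0,0,1],[0.0006,0,0,0,0,0,1]]' 80;python3 -c "
from go import *
rel(*place(.0225,.0013))"
python3 -m inch '[[0.0003,0,0,0,0,0,1],[0.0005,0,0,0,0,0,1],[0.0005,0,0,0,0,0,1],[0.0005,0,0,0,0,0,1]]' 80; python3 st.py
```

```text
time: 13.5
ee_pos: [0.6418, -0.0354, 0.0822]
tcp_rot: [-179.9, 40.0, -179.3]
wrist_force: [4.8, -0.1, -0.1]
opening: 0.0532
t 13.5 q [ -4.7 -18.2 -38.7  29.6   3.4  -4.1] F [ 4.8 -0.1 -0.1] op 53.2
shift [ 0.0003  0.     -0.0003] rot [-0.0006  0.0005  0.0004] deg 0.1
time: 13.83
ee_pos: [0.6417, -0.0353, 0.0823]
tcp_rot: [-179.9, 40.1, -179.3]
wrist_force: [6.8, -0.1, 1.5]
opening: 0.053
t 13.8333 q [ -4.7 -18.2 -38.8  29.5   3.4  -4.1] F [ 6.8 -0.1  1.5] op 53.0
shift [ 0.0003 -0.     -0.0002] rot [-0.0005  0.0014  0.0005] deg 0.1
scene can top rel tool 787 [[-30.2, -34.6, 9.0], [-1.7, -4.8, 11.7], [28.0, 29.8, 13.4]]
green lid 99 [[-29.3, -29.1, -10.9], [5.0, -27.5, -5.2], [28.0, 4.9, -0.2]]
top can top rel tool 499 [[-31.3, -30.2, 8.7], [-4.1, 0.1, 10.6], [28.2, 30.6, 12.1]]
```

```bash
ls pics; python3 -c "
import cv2,glob,os
f=max(glob.glob('pics/scene_*'),key=os.path.getmtime);g=f.replace('scene','top')
a=cv2.imread(f)[200:310,270:390];b=cv2.imread(g)[180:290,255:375]
cv2.imwrite('pics/d5.png',cv2.resize(cv2.hconcat([a,b]),(800,367),interpolation=2))"
```

```text
c1.png
c2.png
d1.png
d2.png
d4.png
s3.png
scene0.npz
scene0.png
scene1.png
scene2.png
scene4.png
scene_10.8.png
scene_13.8.png
scene_9.1.png
top0.npz
top0.png
top1.png
top2.png
top_10.8.png
top_13.8.png
top_9.1.png
```

View pics/d5.png

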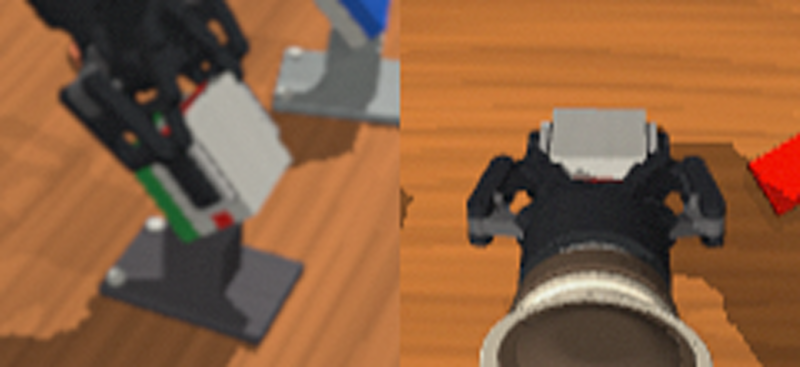

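The red tin sits flush on the green one against the ledge (left panel: red lid 222,220, green 185,225), and the edges line up. I ease the grip force, then open.

```bash
python3 -m inch '[[-0.0005,0,0,0,0,0,1],[-0.0005,0,0,0,0,0,1],[-0.0005,0,0,0,0,0,1],[-0.0005,0,0,0,0,0,1]]' 20;python3 -m inch '[[0,0,0,0,0,0,0.4],[0,0,0,0,0,0,0.38],[0,0,0,0,0,0,0.36],[0,0,0,0,0,0,0.34],[0,0,0,0,0,0,0.32],[0,0,0,0,0,0,0.28],[0,0,0,0,0,0,0.2],[0,0,0,0,0,0,0.1],[0,0,0,0,0,0,0],[0,0,0,0,0,0,0],[0,0,0,0,0,0,0],[0,0,0,0,0,0,0]]' 20; python3 st.py
```

```text
time: 14.27
ee_pos: [0.6417, -0.0354, 0.0823]
tcp_rot: [-179.9, 40.0, -179.3]
wrist_force: [5.5, 0.4, 1.7]
opening: 0.0532
time: 15.27
ee_pos: [0.641, -0.0354, 0.0814]
tcp_rot: [-179.9, 39.9, -179.3]
wrist_force: [-0.4, 0.2, -0.4]
opening: 0.0855
t 15.2667 q [ -4.7 -18.2 -38.7  29.6   3.4  -4.1] F [-0.4  0.2 -0.4] op 85.5
shift [-0.0009  0.     -0.0005] rot [-0.0006 -0.0013  0.0004] deg 0.1
scene can top rel tool 724 [[-30.4, -28.8, 8.6], [-1.7, -5.2, 12.8], [28.0, 24.8, 14.5]]
green lid 52 [[-17.7, -28.8, -11.5], [18.4, -27.3, -8.3], [30.0, -25.7, -2.1]]
top can top rel tool 460 [[-32.2, -26.0, 9.3], [-5.7, 0.1, 11.8], [28.0, 25.8, 13.1]]
```

```bash
python3 -m inch '[[0,0,-0.004,0,0,0,0],[0,0,-0.012,0,0,0,0],[0,0,-0.022,0,0,0,0],[0,0,-0.034,0,0,0,0],[0,0,-0.048,0,0,0,0],[0,0,-0.065,0,0,0,0],[0,0,-0.085,0,0,0,0],[0,0,-0.105,0,0,0,0],[0,0,-0.125,0,0,0,0],[0,0,-0.14,0,0,0,0],[0,0,-0.148,0,0,0,0],[0,0,-0.15,0,0,0,0]]'
python3 -m inch '[[0,0,-0.01,0,0,0,0],[0,0,-0.02,0,0,0,0],[0,0,-0.03,0,0,0,0],[0,0,-0.03,0,0,0,0],[0,0,-0.03,0,0,0,0],[0,0,-0.03,0,0,0,0]]'
python3 - <<'E'
from go import *
A=axes(.7);ims=[]
for n in("scene","top"):
    p,d=optics.camera(n);X=cloud(n,d)
    for l,i,u in(("stack",(*GRN[0],.7),.039),("blue",(.6175,.1857,.0822,14.1),.013)):
        try:
            q,k,r,e=fit(X,d,(*(np.array(i[:3])+axes(i[3])[:,2]*u),i[3]));B=axes(i[3])
            print(n,l,q.round(4),k,r.round(4),"rel in slope axes mm",((q[:3]-i[:3])@B*1e3).round(1))
        except Exception as ex: print(n,l,ex)
    G=(X-GRN[0])@A*1e3;hsv=cv2.cvtColor(p,cv2.COLOR_RGB2HSV)
    g=(d>0)&(hsv[...,0]>45)&(hsv[...,0]<80)&(hsv[...,1]>120)&(np.abs(G)<45).all(2)
    z=np.load(f"pics/{n}0.npz");p0=z["p"];X0=cloud(n,z["d"]);G0=(X0-GRN[0])@A*1e3;h0=cv2.cvtColor(p0,cv2.COLOR_RGB2HSV)
    g0=(z["d"]>0)&(h0[...,0]>45)&(h0[...,0]<80)&(h0[...,1]>120)&(np.abs(G0)<45).all(2)
    for l,m,GG in(("now",g,G),("before",g0,G0)):
        if m.sum(): print(n,"green lid",l,m.sum(),np.percentile(GG[m],[2,50,98],axis=0).round(1).tolist())
    ims.append(p[190:310,260:400,::-1] if n=="scene" else p[170:290,250:390,::-1])
cv2.imwrite("pics/fin.png",cv2.resize(np.hstack(ims),(800,343),interpolation=2))
o=telemetry.get_obs();print(o["time"],o["ee_pos"],o["wrist_force"])
E
```

```text
time: 16.37
ee_pos: [0.5446, -0.0366, 0.1992]
tcp_rot: [-179.9, 40.1, -179.3]
wrist_force: [0.3, 0.2, -0.4]
opening: 0.0855
time: 16.87
ee_pos: [0.5256, -0.0367, 0.2191]
tcp_rot: [-179.9, 39.9, -179.3]
wrist_force: [-0.1, 0.7, -0.4]
opening: 0.0856
scene stack [ 0.6263 -0.0364  0.099   0.3451] 1079 0.0006 rel in slope axes mm [ 0.  -0.8 26.4]
scene blue [ 0.6176  0.1852  0.0823 14.4025] 594 0.0008 rel in slope axes mm [-0.1 -0.5  0. ]
scene green lid now 140 [[-30.3, -29.1, -11.2], [-3.6, -27.2, -5.2], [28.0, 4.9, -0.6]]
scene green lid before 142 [[-30.3, -29.3, -11.1], [-3.5, -27.2, -5.5], [28.0, 4.7, -0.6]]
top stack [ 0.6253 -0.0364  0.0983  0.1041] 743 0.0007 rel in slope axes mm [-0.1 -0.8 25.3]
top blue [ 0.6171  0.186   0.0821 14.086 ] 748 0.0007 rel in slope axes mm [-0.1  0.4 -0.3]
top green lid now 153 [[-32.3, -24.5, -12.2], [-30.1, 2.0, -6.2], [-27.5, 26.4, 0.0]]
top green lid before 151 [[-32.9, -24.6, -11.9], [-30.0, 2.0, -6.1], [-27.6, 26.4, 0.9]]
16.9667 [ 0.52552204 -0.03668102  0.2186848 ] [-0.23358202 -0.14148343  0.16613053]
```

View pics/fin.png

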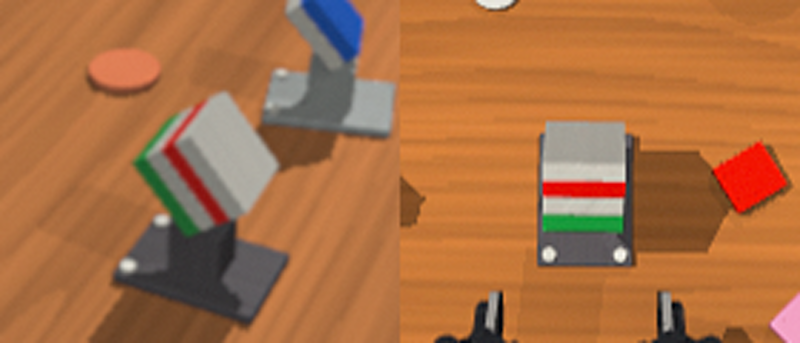

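The two tins are stacked squarely and shut, with the red lid down on the green tin's can (right panel 583,190) and the gripper clear of them. Handing in.

```bash
python3 -c "
from workcell import order
print(order.job_done())"
```

```text
the job is handed in; nothing more can be done
None
```

The red-lidded tin now lies lid-down on the green-lidded tin, against the dark rest's ledge. I handed the job in at about 17 s, with the gripper open and clear.

- **How it was done:** I gripped the tin across can and lid together, lifted it off its rest and turned it half over. I lowered it until it met the green tin and the ledge, then eased the grip and backed straight out. The firmest contact I read was about 29 N at the wrist, against the ledge. I backed that off before letting go.
- **Red tin placement:** Its centre is within about 1 mm of the target. The offsets are about 0 mm along the slope, −0.8 mm sideways and 25.3 to 26.4 mm above the green tin's centre (26 intended). Its turn about the slope's normal is within about 0.6 degrees, and the last picture shows the lid shut.
- **Bystanders:** The green lid's visible outline and the blue tin's position match the start to within camera noise, mostly under 0.5 mm.
- **Disagreements:** The two cameras differ by about 1 mm in height, within the stated calibration. My first finger check disagreed because the arm was still settling, so I repeated it before the grasp.

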